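# Open up the stock box as a stamp tray

## Task

Turn the lidded plywood box into an open tray for the counter: swing its wooden catch right round until it is clear of the lid, raise the lid to vertical, lift it straight up off its hinge pins, and lay it flat and the same way up on the bare counter without letting it fall. Then stand the self-inking stamp upright on the floor of the box's larger, empty compartment. Leave the bell, the sticky-note block and the glue stick where they are.

Things in the scene. Friction and masses are not known exactly. Their poses are not given: they have to be found in the camera images.
- stock_box: Plywood box fixed to the counter, 114 (its x) x 166 (its y) x 60 mm high, walls and floor 7 mm. Origin: centre of underside; x points to the hinged rear (away from the robot), y left, z up. A divider 48 mm high at y -21 parts off the narrow right compartment, which holds two tape rolls. A back stop at the rear (116 mm high) lets the raised lid lean about 0.15 rad past vertical, no farther.
- box_hinge (a point): Hinge axis midway between the two pins: box x +73, y 0, z +71 mm; it runs along the box's y. The pins, at y -55 and +55 mm, are flat-sided steel bars, 4.5 mm in x, 13 mm high, 18 mm long between cheeks. The lid's tapered slots let them pass only with the lid within about 0.3 rad of vertical: then it lifts straight up (25 mm frees it).
- catch (a joint): Swing catch on an upright pivot at box x -77, y +70 mm, just in front of the lid's front edge. 0 rad = arm along box +x, over the lid and holding it down; grows as the arm swings out to the left (anticlockwise from above). From 1.35 rad the lid is free; stop at 1.75 rad. Light friction (0.02 N m) keeps it where it is left. Starts at 0 to 0.3.
- catch_knob (a point): Centre of the upright round knob (14 mm diameter) on the catch's arm, 36 mm from the pivot, about 90 mm above the counter. The knob stands 19 mm clear above the arm, whose top is 77 mm above the counter. (To the right of the box stands a fixed plywood chest, 130 mm high, its open lid reaching about 290 mm: pass over it.)
- lid: Loose plywood lid, about 0.16 kg, closed at the start. Origin on the hinge axis between its two steel knuckles (22 mm tall); closed, its axes are the box's; raised to vertical, its -x points up. Panel 124 x 166 x 8 mm, x -135 to -11, underside at z -11 mm, flush with the knuckles: lying flat, the origin is 11 mm up. No spring or friction: it falls shut if let go before vertical.
- lid_tab (a point): Gripping point of the lid's lift tab, a wooden tongue in the lid's plane at the middle of its front edge: 26 mm wide (lid's y), 12 mm thick, projecting 49 mm. The point is mid width and thickness, 29 mm beyond the panel: lid x -164, y 0, z -5 mm; axes are the lid's. Closed it is 66 mm above the counter, lying flat 6 mm. Pinched across its width, it can turn between the pads.
- stamp_cap (a point): Self-inking stamp, standing: black foot 46 x 30 mm, red cap 50 (its x) x 32 (its y) mm, 64 to 80 mm above its underside; 60 g. This point is the centre of the cap, 72 mm above the underside; z up. The cap is rigid: grasp it across its 32 mm.
- stamp_bay (a point): Centre of the floor of the box's larger, empty left compartment, 7 mm above the counter: box x 0, y +28.5 mm. The compartment measures 100 (x) x 95 (y) mm inside.
- service_bell: Chrome counter bell, 83 mm diameter, 59 mm high, loose; bystander. Origin: centre of underside.
- sticky_cube: Block of sticky notes, 61 x 61 x 38 mm, loose; bystander. Origin: centre of underside.
- glue_stick: Glue stick standing, 26 mm diameter, 94 mm high, loose; bystander. Origin: centre of underside.

How it is judged:
On the way, in this order (a step that is already met when the one before it is completed fails the run):
1. the catch is swung clear of the lid (1.35 rad or more) (value of joint catch above 1.35 rad), for 0.1 s.
2. the lid is raised to vertical (within about 0.2 rad) while still on its pins (angle between lid's own z axis and vertical above 1.37 rad and distance between lid and box_hinge below 0.012 m), for 0.1 s.
3. the lid is lifted up off its pins, still upright (z of lid in the frame of box_hinge above 0.025 m and horizontal distance between lid and box_hinge below 0.06 m and angle between lid's own z axis and vertical above 1.1 rad), for 0.05 s.
4. the lid lies flat on the counter, let go (angle between lid's own z axis and vertical below 0.1 rad and height (world z) of each of lid, lid_tab below 0.02 m and contact force between the fingers and lid below 0.1 N and linear speed of lid below 0.02 m/s and angular speed of lid below 0.15 rad/s), for 0.2 s.
5. the stamp stands in the larger compartment (x of stamp_cap in the frame of stock_box between -0.045 and 0.045 m and y of stamp_cap in the frame of stock_box between -0.014 and 0.072 m and z of stamp_cap in the frame of stock_box below 0.085 m and angle between stamp_cap's own z axis and vertical below 0.12 rad), for 0.2 s.
At the end, for the whole second after the job is handed in: The lid lies at rest, flat on the counter, underside down (tilt under 0.1 rad, origin and tab point under 20 mm high); the stamp stands upright (tilt under 0.12 rad) on the floor of the box's larger compartment; the catch is still swung clear (1.35 rad or more) (all of step 5 and angle between lid's own z axis and vertical below 0.1 rad and height (world z) of each of lid, lid_tab below 0.02 m and linear speed of lid below 0.02 m/s and angular speed of lid below 0.15 rad/s and value of joint catch above 1.35 rad); the robot touches nothing.
It fails at once if the lid is let fall or thrown about (turning faster than 8 rad/s) (angular speed of lid above 8 rad/s).
It fails at once if the bell is pushed more than 30 mm (distance of service_bell from where it was at the start of the episode above 0.03 m).
It fails at once if the sticky-note block is pushed more than 30 mm (distance of sticky_cube from where it was at the start of the episode above 0.03 m).
It fails at once if the glue stick is pushed more than 30 mm (distance of glue_stick from where it was at the start of the episode above 0.03 m).
It also fails if it takes over 72 s, if anything falls off the work surface, if the arm or the gripper's body presses on something with over 40 N, if the wrist force passes 120 N, or if a joint passes its speed limit or range.

## Robot

A 7-joint arm with a two-finger parallel gripper is mounted at the origin on a cart in front of the work surface, level with it; the furniture and walls round the work are solid. World frame = base frame: x ahead of the robot, y to its left, z up, the work surface at z = 0. Lengths are in m, angles in rad, forces in N, time in s.
With the tool pointing down it reaches from about 0.35 to 0.9 m from the base axis. Payload 8.1 kg.
Tool frame: the origin (TCP) lies midway between the tips of the shut fingers; the grasp point (between the pads) lies arm.grasp_offset behind it (arm.grasp_offset is the distance from the TCP to the grasp point, in m); z points along the fingers, y is the line along which they close (so a half turn about z gives the same grasp; the last joint's range is limited). The gripper opens to 92 mm and grips with 3 to 60 N. Pads are 19 mm wide; open, the fingers measure 130 mm over their backs; the gripper's body (75 mm by 190 mm) begins 47 mm behind the grasp point.
Start: joints at [1.138, 0.434, 0.025, 1.573, -0.012, 1.134, -0.075], TCP at [0.202, -0.591, 0.196] pointing down, gripper open.
Joint ranges: [-2.62, 2.62], [-0.44, 2.09], [-1.27, 1.32], [0.08, 2.57], [-1.32, 4.46], [0.12, 2], [-2.74, 2.74]. Speed limits (rad/s): [2.22, 2.22, 3.01, 3.01, 3.14, 3.14, 3.14].

## Interface

Orientations are given as a rotation vector (axis times angle).
In Python, from cell import observe, imaging, arm gives the robot as it stands.
- The arm moves only by the tool apply_moves, never from a script. Its argument "commands" is a list of rows, each a list of 5 numbers: the opening in per cent of the stroke, from 0 (shut) to 100 (fully open), then the shift along the world's x, y, z in units of 0.06 m (1.0 is 0.06 m), then the turn about the world's z in units of 0.5 rad (1.0 is 0.5 rad). A call has 1 to 12 rows; each row shifts and turns the commanded pose from where the row before left it; what a row does not reach is not made up. A row lasts 1/8 s, in which the tool goes at most 62.5 mm and 10.7 degrees, less where a joint would pass 70% of its speed; a pose out of reach is approached as far as the arm can. A call with a number of a shift or a turn outside -1 to 1 is refused whole. A call with a gripper value outside its range is refused whole. The fingers move at their own pace and stop on an object; "newtons" is the grip in N (left out, the last holds). Time passes only in rows, so rows that do not move let the fingers close. It gives the time, the measured TCP pose, the force, the opening and the grip force at its end, in the units of the state.
- observe(): the state, without advancing time (a new reading comes with each control period).
- imaging.get_image(name): name is "side" or "top"; returns (picture, depth): 384x512x3 uint8, red, green, blue; 384x512 float32, m along the optical axis (not along the pixel's ray), 0 where there is no reading.
- imaging.camera_params(name): a dict with "camera_matrix" (3x3 intrinsics, pixels), "origin" and "rotation" of the camera in the world. Camera axes: x right, y up, looking along -z (the intrinsics and any distortion apply to the point x, -y, -z); pixel columns grow to the right and rows downward; lengths in m; the calibration is good to about 2 mm. A picture is of the moment at which its call begins. camera_params takes no time and is no camera call.
- arm.sign_off(): hands the job in; it is judged then, once.
The state is a dict: "clock": time; "joints": joint angles; "dq": joint speeds; "joint_efforts": joint torques, N m; "position": TCP position; "ee_rot": TCP orientation; "force": force on the tool from outside, world axes, zero at the start; "ft_torque": the same for the moment, N m; "width": opening from 0.0 (shut) to 1.0 (fully open); "gripper_force": force on a finger pad.
Only numpy, scipy, OpenCV 4.12 (cv2) and the standard library are available. Lean on these libraries where they do the work, as an engineer would, in place of code of your own. Each camera call takes 0.05 s, during which the arm holds its last target. There are 200 camera calls.

## Working session

There is one attempt and no reset: what is moved stays moved. The work goes in short steps, Python scripts to look and compute and a tool call to move; the robot and the scene stay as the last step left them, time stands still between calls to the robot, and variables do not carry over. Pictures are saved under pics/ and viewed, at most 10 in all, crops included, and the job is handed in when it is done.

Besides the shell and the picture viewer there is one more tool, called by a JSON object that holds its "method" and its "body". apply_moves: Moves the arm, as the interface text tells. Its arguments: {"type":"object","properties":{"commands":{"type":"array"},"newtons":{"type":"number"}},"required":["commands"]}

```bash
mkdir -p pics
cat > h.py <<'E'
import numpy as np, cv2
from cell import observe, imaging, arm
def shot(n):
    im,d=imaging.get_image(n); p=imaging.camera_params(n)
    K=np.array(p["camera_matrix"]);o=np.array(p["origin"]);R=np.array(p["rotation"])
    v,u=np.mgrid[:384,:512]
    c=np.stack([(u-K[0,2])/K[0,0]*d,-(v-K[1,2])/K[1,1]*d,-d],-1)
    W=c@R.T+o; W[d==0]=np.nan
    return im,W,p
def save(im,f): cv2.imwrite("pics/"+f,im[:,:,::-1])
E
python3 - <<'E'
from h import *
print(arm.grasp_offset,{k:np.round(v,3) for k,v in observe().items()})
ims=[]
for n in("top","side"):
    im,W,p=shot(n); np.savez(n+"0.npz",im=im,W=W); print(n,p); save(cv2.resize(im,(800,600),interpolation=cv2.INTER_CUBIC),n+"0.png")
E
```

```text
0.0188 {'clock': np.float64(0.0), 'joints': array([ 1.138,  0.435,  0.025,  1.574, -0.012,  1.134, -0.075]), 'dq': array([ 0.002, -0.002,  0.002, -0.   ,  0.002, -0.001,  0.   ]), 'joint_efforts': array([-0.0000e+00, -6.6784e+01,  9.8500e-01, -3.1446e+01, -6.1000e-02,
        4.3000e-02,  0.0000e+00]), 'position': array([ 0.202, -0.591,  0.195]), 'ee_rot': array([-3.097e+00, -5.150e-01,  1.000e-03]), 'force': array([-0.18 ,  0.299, -0.057]), 'ft_torque': array([-0.024, -0.01 ,  0.009]), 'gripper_force': np.float64(0.0), 'width': np.float64(0.999)}Traceback (most recent call last):
  File "<stdin>", line 5, in <module>
  File "h.py", line 8, in shot
    W=c@R.T+o; W[d==0]=np.nan
      ~~~~~^~
ValueError: operands could not be broadcast together with shapes (384,512) (3,)
```

```bash
sed -i 's/R=np.array(p\["rotation"\])/R=cv2.Rodrigues(np.array(p["rotation"],float))[0]/' h.py
python3 - <<'E'
from h import *
for n in("top","side"):
    im,W,p=shot(n); np.savez(n+"0.npz",im=im,W=W); print(n,p); save(cv2.resize(im,(800,600),interpolation=cv2.INTER_CUBIC),n+"0.png")
E
```

```text
top {'camera_matrix': array([[476.62770329,   0.        , 260.95519243],
       [  0.        , 476.62770329, 187.96044795],
       [  0.        ,   0.        ,   1.        ]]), 'origin': array([0.43224206, 0.23569399, 1.13979518]), 'rotation': array([ 0.06920385, -0.05565148, -1.56409152])}
side {'camera_matrix': array([[457.1540871 ,   0.        , 259.10315787],
       [  0.        , 457.1540871 , 189.11405384],
       [  0.        ,   0.        ,   1.        ]]), 'origin': array([0.49941545, 1.16586171, 0.43197103]), 'rotation': array([ 0.02582182, -1.78052022, -2.54247919])}
```

View pics/top0.png

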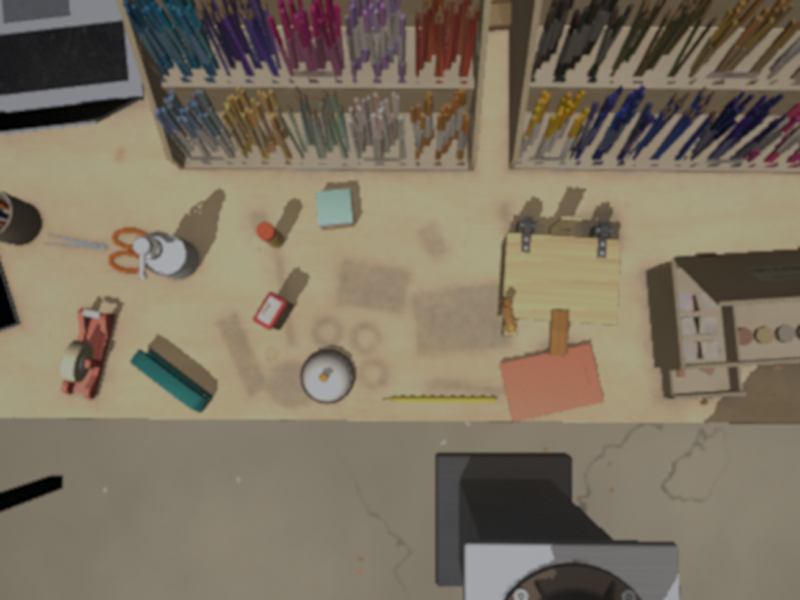

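View pics/side0.png

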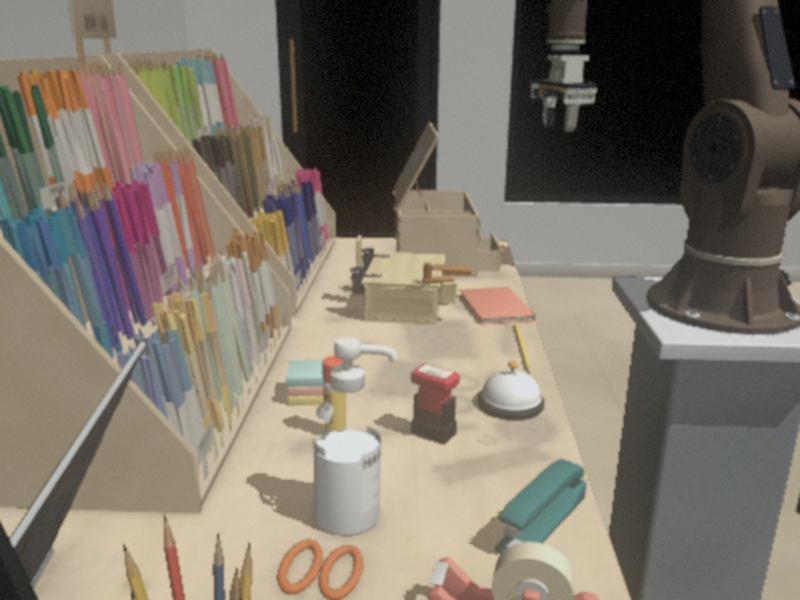

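Run:
```python
import numpy as np,cv2
f=np.load("top0.npz");W=f["W"];im=f["im"];s=512/800
def at(u,v,r=3):
    a=W[int(v*s)-r:int(v*s)+r+1,int(u*s)-r:int(u*s)+r+1].reshape(-1,3);return np.round(np.nanmedian(a,0),4)
for n,u,v in[("lid",560,275),("tab",559,335),("arm",508,318),("knob",508,300),("knob2",507,327),("stamp",271,310),("glue",267,232),("sticky",335,205),("bell",327,377),("book",553,380),("patch",450,320),("patch2",370,285),("counterL",430,240),("chest",690,290),("chestfront",690,380),("pencil",440,399)]:print(n,at(u,v,1))
def rect(zl,zh,u0,u1,v0,v1,name,red=False):
    m=np.zeros(W.shape[:2],bool);m[int(v0*s):int(v1*s),int(u0*s):int(u1*s)]=1
    m&=(W[...,2]>zl)&(W[...,2]<zh)
    if red:
        m&=(im[...,0].astype(int)>1.3*im[...,1])
    m=m.astype(np.uint8);n,l,st,_=cv2.connectedComponentsWithStats(m);k=1+np.argmax(st[1:,4]);
    P=W[l==k];(c,sz,a)=cv2.minAreaRect((P[:,:2]*1000).astype(np.float32));print(name,np.round(c,1),np.round(sz,1),round(a,1),"mean",np.round(P.mean(0),4),len(P))
    return P
rect(.06,.073,490,640,220,330,"lid")
rect(.06,.095,530,590,300,365,"tab",True)
rect(.072,.11,490,530,280,350,"catch")
rect(.086,.11,490,530,280,350,"knob")
rect(.07,.09,240,300,280,335,"stamp")
rect(.085,.105,250,290,215,250,"glue")
rect(.03,.045,310,360,180,235,"sticky")
rect(.01,.07,290,365,340,410,"bell")
m=(W[...,2]>.06);# print catch patch heights
v0,v1,u0,u1=int(285*s),int(345*s),int(492*s),int(530*s)
print(np.round(W[v0:v1:2,u0:u1,2]*1000).astype(int))
```

```text
lid [0.546  0.0262 0.0679]
tab [0.4601 0.0304 0.0721]
arm [0.4841 0.1022 0.0768]
knob [0.5069 0.1053 0.1004]
knob2 [0.4708 0.1043 0.0759]
stamp [0.4931 0.4413 0.0806]
glue [0.6038 0.4477 0.0928]
sticky [0.6538 0.3567 0.0366]
bell [0.3976 0.362  0.0568]
book [0.3936 0.0292 0.0135]
patch [4.850e-01 1.809e-01 3.000e-04]
patch2 [0.5372 0.3058 0.    ]
counterL [ 0.6075  0.2125 -0.0013]
chest [ 0.5264 -0.1593  0.0679]
chestfront [ 0.3952 -0.1748  0.018 ]
pencil [0.3643 0.1975 0.0064]
lid [541.   24.8] [166.9 145.8] 86.0 mean [0.5431 0.0236 0.0675] 3972
tab [463.6  29. ] [24.6 62.1] 85.3 mean [0.4627 0.0293 0.0715] 296
catch [489.8 103.1] [49. 14.] 11.5 mean [0.4901 0.1037 0.0822] 142
knob [505.9 106.8] [11.2 13.2] 3.1 mean [0.5056 0.1066 0.0992] 35
stamp [493.7 444.7] [31.  49.8] 59.2 mean [0.4932 0.4437 0.079 ] 310
glue [606.2 450.4] [24.8 25.2] 43.0 mean [0.6061 0.4501 0.093 ] 113
sticky [652.2 358.9] [53.1 52.1] 5.9 mean [0.6515 0.3584 0.0373] 496
bell [397.4 368.6] [77.4 78.1] 0.6 mean [0.3988 0.3659 0.0312] 845
[[                  -3                    1                   -3
         
[... 9623 characters left out ...]
    1
                    -2                    0                   -2
                     1]
 [                  -1                    1                   -3
                    -5                   -2                   -5
                     0                    0                    1
                     1                    0                   -2
                    -2                    1                   -3
                     1                    0                    0
                    -1                   -1                    3
                    -4                   -4                   -1
                     2]]<stdin>:24: RuntimeWarning: invalid value encountered in cast
```

The top view shows the box at about (560,275), with the tab at (559,335) and the knob at (508,300) on its left. The stamp is at (271,310), with bare counter between the box and the stamp. The side view confirms the layout, with the stamp at (435,400) and the shelf behind. Next I'll refine the box pose.

Run:
```python
import numpy as np,cv2
f=np.load("top0.npz");W=f["W"];s=512/800
m=np.zeros(W.shape[:2],bool);m[int(215*s):int(335*s),int(490*s):int(640*s)]=1
m&=(W[...,2]>.058)&(W[...,2]<.074)
m=cv2.morphologyEx(m.astype(np.uint8),cv2.MORPH_CLOSE,np.ones((3,3)));m=cv2.morphologyEx(m,cv2.MORPH_OPEN,np.ones((25,25)))
P=W[m>0];c,sz,a=cv2.minAreaRect((P[:,:2]*1000).astype(np.float32));print(c,sz,a,P.mean(0))
yaw=np.radians(a-90 if sz[0]>sz[1] else a);yaw=(yaw+np.pi/4)%(np.pi/2)-np.pi/4
R=np.array([[np.cos(yaw),-np.sin(yaw)],[np.sin(yaw),np.cos(yaw)]]);c=P.mean(0)[:2]
print("yaw",yaw)
for n,p in dict(tab=(-91,0),hinge=(73,0),pivot=(-77,70),bay=(0,28.5)).items():print(n,c+R@np.array(p)/1000)
```

```text
(537.233642578125, 9.067398071289062) (81.72647094726562, 193.60086059570312) 22.86598777770996 [nan nan nan]
yaw 0.39908677344182
tab [nan nan]
hinge [nan nan]
pivot [nan nan]
bay [nan nan]
```

Run:
```python
import numpy as np,cv2
f=np.load("top0.npz");W=f["W"];s=512/800
m=np.zeros(W.shape[:2],bool);m[int(215*s):int(335*s),int(490*s):int(640*s)]=1
m&=(W[...,2]>.058)&(W[...,2]<.076)
m=cv2.morphologyEx(m.astype(np.uint8),cv2.MORPH_CLOSE,np.ones((3,3)));m=cv2.morphologyEx(m,cv2.MORPH_OPEN,np.ones((17,17)))
P=W[m>0];P=P[np.isfinite(P[:,2])&(P[:,2]>.055)];c,sz,a=cv2.minAreaRect((P[:,:2]*1000).astype(np.float32));print(c,sz,a,P.mean(0))
yaw=np.radians(a);yaw=(yaw+np.pi/4)%(np.pi/2)-np.pi/4
R=np.array([[np.cos(yaw),-np.sin(yaw)],[np.sin(yaw),np.cos(yaw)]])
print("yaw",yaw)
for n,p in dict(tab=(-91,0),hinge=(73,0),pivot=(-77,70),bay=(0,28.5)).items():print(n,np.array(c)/1000+R@np.array(p)/1000)
```

```text
(542.7418212890625, 24.696247100830078) (165.99085998535156, 126.36775970458984) 87.3744888305664 [0.54335726 0.02370276 0.06755724]
yaw -0.0458238144545029
tab [0.45183735 0.02886476]
hinge [0.61566519 0.02135228]
pivot [0.46902919 0.09814997]
bay [0.54404734 0.05316633]
```

{"method": "apply_moves", "body": {"commands": [[60,0,0.2,0.9,0],[60,0,0.2,0.9,0],[60,0,0.4,0.8,0],[60,0.2,0.8,0.4,0],[60,0.3,0.8,0,0],[60,0.4,0.8,0,0],[60,0.4,0.8,0,0],[60,0.4,0.8,0,0],[60,0.4,0.8,0,0],[60,0.4,0.8,0,0],[60,0.4,0.8,0,0],[60,0.4,0.8,0,0]]}}

```text
clock: 1.65
position: [0.4007, -0.1097, 0.3759]
ee_rot: [3.099, 0.515, 0.0]
force: [0.3, -0.6, -0.3]
width: 0.601
gripper_force: 0.0
```

{"method": "apply_moves", "body": {"commands": [[50,0.35,0.9,0,-0.09],[50,0.35,0.9,0,-0.09],[45,0.35,0.9,0,0],[45,0.35,0.8,-0.2,0],[45,0.35,0.1,-0.8,0],[45,0,0,-0.9,0],[45,0,0,-0.9,0],[45,0,0,-0.8,0],[45,0,0,0,0],[45,0,0,0,0]]}}

```text
clock: 2.9
position: [0.5063, 0.1052, 0.1615]
ee_rot: [-3.119, -0.376, -0.003]
force: [0.1, 0.0, 0.5]
width: 0.447
gripper_force: 0.0
```

Run:
```python
from h import *
o=observe();print({k:np.round(o[k],4) for k in("position","ee_rot","joints","force")})
im,W,p=shot("top"); a=im[120:280,280:460]; save(cv2.resize(a,(720,640)[:1]+(600,),interpolation=cv2.INTER_CUBIC),"c1.png")
```

```text
{'position': array([0.5063, 0.1052, 0.1615]), 'ee_rot': array([-3.1186e+00, -3.7580e-01, -2.7000e-03]), 'joints': array([ 0.1773,  0.3667, -0.6293,  1.8417,  0.2517,  1.0116, -1.8859]), 'force': array([0.0931, 0.0445, 0.5116])}
```

View pics/c1.png

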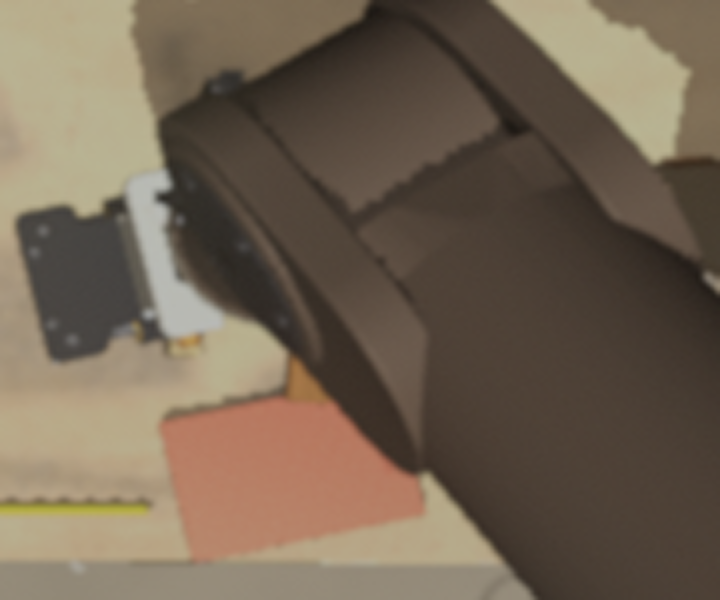

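The arm hides the catch in this view, so I'll go on the earlier measurement: lower astride the knob, then swing it.

{"method": "apply_moves", "body": {"commands": [[45,0,0.02,-0.65,0],[45,0,0,-0.63,0],[45,0,0,0,0],[30,0,0,0,0],[30,0,0,0,0]]}}

```text
clock: 3.58
position: [0.5069, 0.1063, 0.0851]
ee_rot: [-3.119, -0.375, -0.005]
force: [0.1, 0.1, -0.1]
width: 0.315
gripper_force: 0.0
```

{"method": "apply_moves", "body": {"commands": [[30,-0.033,0.097,0,0.335],[30,-0.047,0.09,0,0.335],[30,-0.062,0.08,0,0.335],[30,-0.075,0.07,0,0.335],[30,-0.085,0.055,0,0.335],[30,-0.093,0.042,0,0.335],[30,-0.1,0.023,0,0.335],[30,-0.1,0.008,0,0.335],[30,-0.1,-0.01,0,0.335],[30,0,0,0,0]]}}

```text
clock: 4.82
position: [0.4641, 0.1331, 0.0839]
ee_rot: [2.018, 2.406, 0.001]
force: [-0.2, -0.9, -0.2]
width: 0.3
gripper_force: 0.0
```

{"method": "apply_moves", "body": {"commands": [[45,0,0,0,0],[45,0,0,0.6,0],[60,0,0,0.9,0],[60,0,-0.3,0,-0.37],[60,0,-0.3,0,-0.37],[60,0,-0.3,0,-0.37],[60,0,-0.3,0,-0.37]]}}

```text
clock: 5.7
position: [0.4641, 0.0607, 0.1736]
ee_rot: [2.758, 1.503, 0.002]
force: [-0.4, -1.2, 0.5]
width: 0.6
gripper_force: 0.0
```

Run:
```python
from h import *
o=observe();print({k:np.round(o[k],4) for k in("position","ee_rot","joints","force")})
im,W,p=shot("top"); a=im[120:280,280:460]; save(cv2.resize(a,(675,600),interpolation=cv2.INTER_CUBIC),"c2.png")
m=(W[...,2]>.085)&(W[...,2]<.108)&(W[...,0]>.42)&(W[...,0]<.52)&(W[...,1]>.09)&(W[...,1]<.17)
print(m.sum(),np.median(W[m],0))
```

```text
{'position': array([0.4641, 0.0607, 0.1736]), 'ee_rot': array([2.7580e+00, 1.5032e+00, 1.6000e-03]), 'joints': array([ 0.4861,  0.3359, -0.9087,  1.9193,  0.3084,  1.0313, -1.1292]), 'force': array([-0.4431, -1.2303,  0.4788])}
35 [0.50535651 0.10722142 0.09959845]
```

View pics/c2.png

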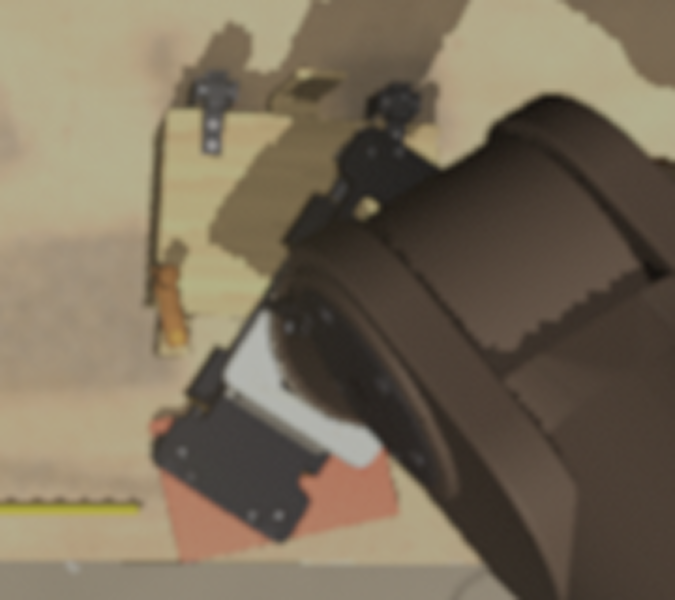

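The view shows the catch still over the lid, with the knob unmoved at (.505,.107). The tips must have passed above it, so I'll repeat the sweep lower, with the fingers either side of the arm.

{"method": "apply_moves", "body": {"commands": [[45,0.14,0.15,0,-0.37],[40,0.14,0.15,0,-0.37],[36,0.14,0.15,0,-0.37],[36,0.14,0.15,0,-0.37],[36,0.14,0.17,0,-0.04],[36,0,0,-0.8,0],[36,0,0,-0.6,0],[36,0,0,-0.15,0],[36,0,0,-0.1,0],[36,0,0,0,0]]}}

```text
clock: 7.0
position: [0.5064, 0.1077, 0.0749]
ee_rot: [-3.117, -0.388, -0.002]
force: [-0.8, -0.4, 1.1]
width: 0.36
gripper_force: 0.0
```

Run:
```python
from h import *
im,W,p=shot("side"); a=im[110:220,210:350]; save(cv2.resize(a,(764,600),interpolation=cv2.INTER_CUBIC),"s1.png")
```

```text
(no output)
```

View pics/s1.png

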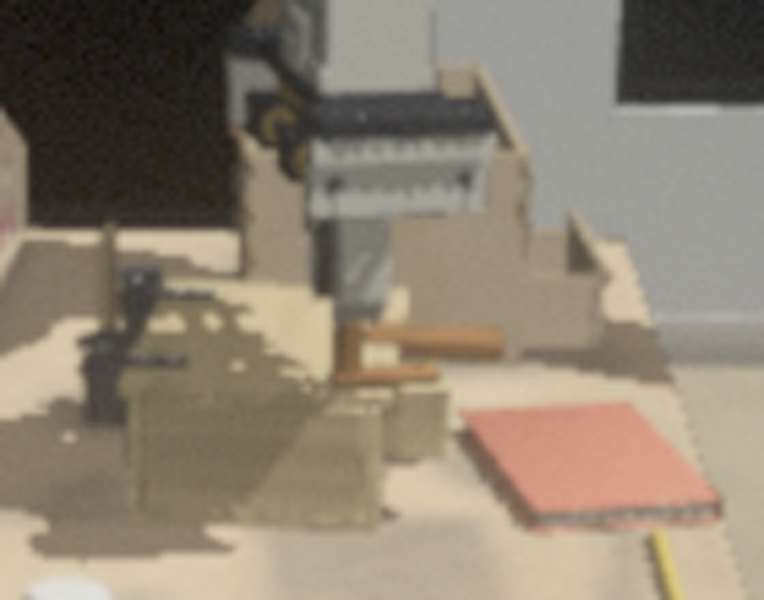

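The fingertips end at about (360,318), just above the knob top at (350,328). I'll check the fingertip height from the depth image.

Run:
```python
from h import *
im,W,p=shot("side")
for v in range(300,345,4):
    r=110+v*110/600
    for u in(360,):
        c=int(210+u*140/764); print(v,[list(np.round(W[int(r),c+k],3)) for k in(-2,0,2)])
```

```text
300 [[np.float64(0.506), np.float64(0.145), np.float64(0.121)], [np.float64(0.501), np.float64(0.141), np.float64(0.119)], [np.float64(0.496), np.float64(0.142), np.float64(0.12)]]
304 [[np.float64(0.506), np.float64(0.145), np.float64(0.121)], [np.float64(0.501), np.float64(0.141), np.float64(0.119)], [np.float64(0.496), np.float64(0.142), np.float64(0.12)]]
308 [[np.float64(0.506), np.float64(0.14), np.float64(0.117)], [np.float64(0.501), np.float64(0.14), np.float64(0.117)], [np.float64(0.496), np.float64(0.137), np.float64(0.116)]]
312 [[np.float64(0.506), np.float64(0.139), np.float64(0.114)], [np.float64(0.501), np.float64(0.135), np.float64(0.113)], [np.float64(0.496), np.float64(0.133), np.float64(0.112)]]
316 [[np.float64(0.506), np.float64(0.139), np.float64(0.114)], [np.float64(0.501), np.float64(0.135), np.float64(0.113)], [np.float64(0.496), np.float64(0.133), np.float64(0.112)]]
320 [[np.float64(0.506), np.float64(0.135), np.float64(0.11)], [np.float64(0.501), np.float64(0.13), np.float64(0.109)], [np.float64(0.496), np.float64(0.128), np.float64(0.108)]]
324 [[np.float
[... 372 characters left out ...]
), np.float64(0.113), np.float64(0.098)], [np.float64(0.501), np.float64(0.111), np.float64(0.098)], [np.float64(0.496), np.float64(0.014), np.float64(0.067)]]
336 [[np.float64(0.506), np.float64(0.116), np.float64(0.097)], [np.float64(0.501), np.float64(0.11), np.float64(0.095)], [np.float64(0.496), np.float64(0.034), np.float64(0.071)]]
340 [[np.float64(0.506), np.float64(0.108), np.float64(0.092)], [np.float64(0.501), np.float64(0.115), np.float64(0.094)], [np.float64(0.496), np.float64(0.04), np.float64(0.07)]]
344 [[np.float64(0.506), np.float64(0.111), np.float64(0.09)], [np.float64(0.501), np.float64(0.112), np.float64(0.09)], [np.float64(0.496), np.float64(0.041), np.float64(0.067)]]
```

{"method": "apply_moves", "body": {"commands": [[36,0,0,-0.1,0],[36,0,0,-0.1,0],[36,0,0,-0.1,0],[36,0,0,0,0]]}}

```text
clock: 7.6
position: [0.5052, 0.1072, 0.0554]
ee_rot: [3.117, 0.387, -0.002]
force: [0.0, -0.2, 1.2]
width: 0.357
gripper_force: 0.0
```

Run:
```python
from h import *
im,W,p=shot("side")
m=(W[...,0]>.49)&(W[...,0]<.52)&(W[...,1]>.12)&(W[...,1]<.17)&(W[...,2]>.06)
P=W[m];P=P[P[:,2]<.15];print(observe()["position"],np.sort(P[:,2])[:12].round(4));i=np.argsort(P[:,2])[:12];print(P[i].round(3))
```

```text
[0.50543606 0.10737252 0.05572319] [0.0861 0.0863 0.0873 0.0884 0.0885 0.0887 0.0888 0.0889 0.0894 0.0899
 0.0907 0.0911]
[[0.508 0.13  0.086]
 [0.51  0.131 0.086]
 [0.491 0.125 0.087]
 [0.498 0.129 0.088]
 [0.51  0.13  0.089]
 [0.493 0.129 0.089]
 [0.496 0.13  0.089]
 [0.508 0.131 0.089]
 [0.501 0.132 0.089]
 [0.503 0.134 0.09 ]
 [0.505 0.136 0.091]
 [0.51  0.13  0.091]]
```

{"method": "apply_moves", "body": {"commands": [[36,0,0,-0.04,0],[36,-0.033,0.097,0,0.335],[36,-0.047,0.09,0,0.335],[36,-0.062,0.08,0,0.335],[36,-0.075,0.07,0,0.335],[36,-0.085,0.055,0,0.335],[36,-0.093,0.042,0,0.335],[36,-0.1,0.023,0,0.335],[36,-0.1,0.008,0,0.335],[36,-0.1,-0.01,0,0.335],[36,-0.06,-0.01,0,0.17],[36,0,0,0,0]]}}

```text
clock: 9.15
position: [0.4604, 0.134, 0.0536]
ee_rot: [-1.904, -2.498, -0.0]
force: [0.3, 1.0, -0.1]
width: 0.36
gripper_force: 0.0
```

{"method": "apply_moves", "body": {"commands": [[36,0,0,0,0],[36,0,0,0.6,0],[45,0,0,0.9,0],[50,-0.04,-0.5,0.3,-0.37],[50,-0.04,-0.5,0,-0.37],[50,-0.04,-0.5,0,-0.37],[50,-0.04,-0.25,0,-0.37]]}}

```text
clock: 10.02
position: [0.4507, 0.0271, 0.1617]
ee_rot: [2.686, 1.628, -0.001]
force: [0.5, 0.5, -0.1]
width: 0.5
gripper_force: 0.0
```

Run:
```python
from h import *
o=observe();print({k:np.round(o[k],4) for k in("position","ee_rot","joints","force")})
for n in("top","side"):
    im,W,p=shot(n)
    m=(W[...,2]>.083)&(W[...,2]<.108)&(W[...,0]>.42)&(W[...,0]<.53)&(W[...,1]>.085)&(W[...,1]<.17)
    print(n,m.sum(),np.median(W[m],0))
```

```text
{'position': array([0.4507, 0.0271, 0.1617]), 'ee_rot': array([ 2.6859e+00,  1.6280e+00, -5.0000e-04]), 'joints': array([ 0.653 ,  0.3657, -1.0397,  1.9644,  0.3718,  1.0179, -1.0393]), 'force': array([ 0.5189,  0.5214, -0.0829])}
top 36 [0.46965376 0.13578272 0.1000728 ]
side 45 [0.4674273  0.1401618  0.09435615]
```

Catch is at about 1.6 rad. Now I'll turn to line up with the tab.

{"method": "apply_moves", "body": {"commands": [[50,0,0,0,0.364],[50,0,0,0,0.364],[50,0,0,0,0.364],[50,0,0,0,0.364],[50,0,0,0,0.364],[50,0,0,0,0.364],[50,0,0,0,0.364],[50,0,0,0,0.364],[50,0,0,0,0.364],[50,0,0,0,0.364],[50,0.02,0.03,-0.5,0.364],[50,0,0,-0.7,0]]}}

```text
clock: 11.62
position: [0.4533, 0.0322, 0.0895]
ee_rot: [0.052, 3.138, 0.002]
force: [0.1, -0.6, -0.4]
width: 0.499
gripper_force: 0.0
```

Run:
```python
from h import *
o=observe();print({k:np.round(o[k],4) for k in("position","ee_rot","joints","force")})
im,W,p=shot("side"); a=im[110:220,230:370]; save(cv2.resize(a,(764,600),interpolation=cv2.INTER_CUBIC),"s2.png")
m=(W[...,0]>.43)&(W[...,0]<.48)&(W[...,1]>.02)&(W[...,1]<.10)&(W[...,2]>.075)
P=W[m];P=P[P[:,2]<.17];i=np.argsort(P[:,2])[:10];print(P[i].round(3))
```

```text
{'position': array([0.4533, 0.0322, 0.0895]), 'ee_rot': array([5.1600e-02, 3.1385e+00, 2.1000e-03]), 'joints': array([ 0.6826,  0.5726, -1.1831,  2.0432,  0.6549,  0.9677,  0.693 ]), 'force': array([ 0.0736, -0.6082, -0.3927])}
[[0.459 0.059 0.122]
 [0.444 0.061 0.122]
 [0.454 0.062 0.122]
 [0.457 0.063 0.123]
 [0.449 0.063 0.123]
 [0.447 0.063 0.123]
 [0.452 0.064 0.123]
 [0.462 0.065 0.123]
 [0.457 0.06  0.124]
 [0.462 0.063 0.125]]
```

View pics/s2.png

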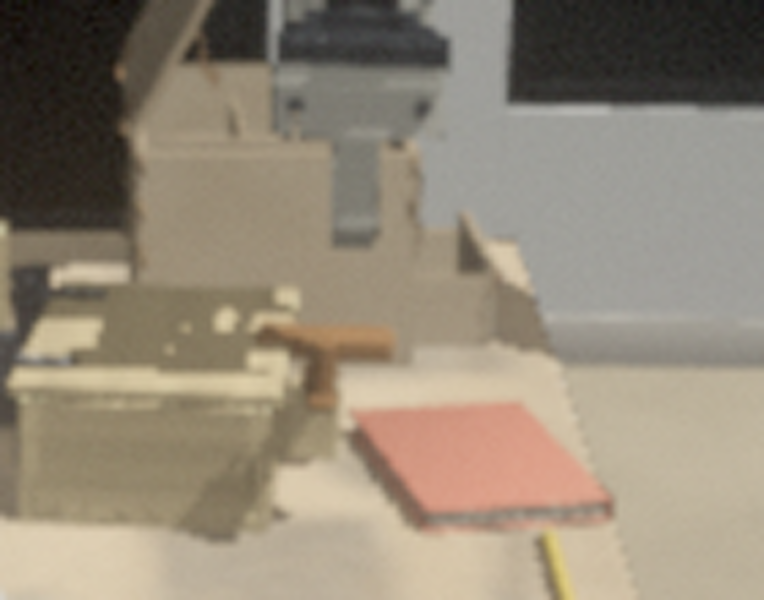

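{"method": "apply_moves", "body": {"commands": [[50,0,-0.05,-0.4,-0.03],[50,0,0,-0.4,0],[50,0,0,-0.17,0],[50,0,0,0,0],[20,0,0,0,0],[20,0,0,0,0],[20,0,0,0,0],[20,0,0,0,0]], "newtons": 12}}

```text
clock: 12.68
position: [0.4525, 0.0281, 0.0319]
ee_rot: [0.086, 3.139, 0.001]
force: [0.1, 1.8, 4.8]
width: 0.282
gripper_force: 12.0
```

Run:
```python
from h import *
o=observe();print({k:np.round(o[k],4) for k in("position","ee_rot","joints","force","width","gripper_force")})
im,W,p=shot("side"); a=im[110:220,230:370]; save(cv2.resize(a,(764,600),interpolation=cv2.INTER_CUBIC),"s3.png")
m=(W[...,0]>.43)&(W[...,0]<.48)&(W[...,1]>.02)&(W[...,1]<.10)&(W[...,2]>.03)
P=W[m];P=P[P[:,2]<.17];i=np.argsort(P[:,2])[:10];print(P[i].round(3))
```

```text
{'position': array([0.4525, 0.0281, 0.0319]), 'ee_rot': array([8.5900e-02, 3.1393e+00, 5.0000e-04]), 'joints': array([ 0.6078,  0.6399, -1.0804,  2.1016,  0.7653,  0.8641,  0.5833]), 'force': array([0.0563, 1.7525, 4.8238]), 'width': np.float64(0.2824), 'gripper_force': np.float64(12.0009)}
[[0.458 0.1   0.038]
 [0.433 0.039 0.06 ]
 [0.449 0.04  0.06 ]
 [0.436 0.04  0.06 ]
 [0.444 0.041 0.06 ]
 [0.441 0.041 0.061]
 [0.452 0.042 0.061]
 [0.447 0.044 0.061]
 [0.472 0.038 0.062]
 [0.439 0.046 0.062]]
```

View pics/s3.png

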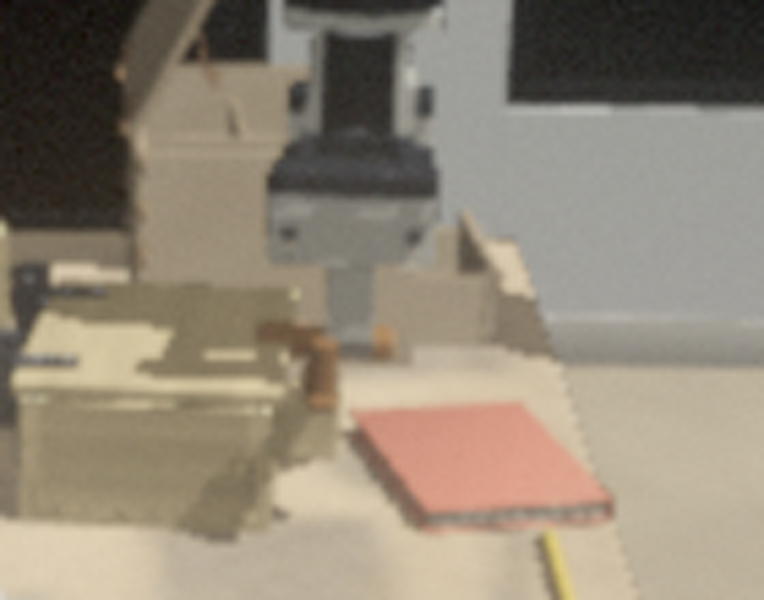

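The tab is held (width 26 mm) with pads covering it. Now I'll raise the lid along the arc.

{"method": "apply_moves", "body": {"commands": [[20,0.017,0,0.39,0],[20,0.07,-0.003,0.383,0],[20,0.125,-0.006,0.37,0],[20,0.177,-0.009,0.348,0],[20,0.225,-0.011,0.318,0],[20,0.267,-0.013,0.285,0],[20,0,0,0,0]]}}

```text
clock: 13.6
position: [0.5058, 0.0253, 0.1575]
ee_rot: [0.088, 3.139, 0.001]
force: [0.7, -0.5, -2.0]
width: 0.277
gripper_force: 12.0
```

{"method": "apply_moves", "body": {"commands": [[20,0.305,-0.015,0.243,0],[20,0.337,-0.017,0.197,0],[20,0.362,-0.018,0.147,0],[20,0.38,-0.019,0.095,0],[20,0.387,-0.019,0.04,0],[20,0,0,0,0],[20,0,0,0,0]]}}

```text
clock: 14.48
position: [0.6103, 0.0198, 0.1997]
ee_rot: [-0.086, -3.14, 0.001]
force: [-0.0, -1.6, 1.8]
width: 0.28
gripper_force: 12.0
```

Run:
```python
from h import *
o=observe();print({k:np.round(o[k],4) for k in("position","ee_rot","joints","force","width","gripper_force")})
im,W,p=shot("side"); a=im[50:200,180:380]; save(cv2.resize(a,(800,600),interpolation=cv2.INTER_CUBIC),"s4.png")
# lid edge: near left edge y~.105
m=(W[...,0]>.5)&(W[...,0]<.68)&(W[...,1]>.085)&(W[...,1]<.12)&(W[...,2]>.09)&(W[...,2]<.22)
P=W[m]
for z in np.arange(.09,.22,.02):
    q=P[(P[:,2]>z)&(P[:,2]<z+.02)]; print(round(z,2),len(q),q[:,0].min() if len(q) else 0,q[:,0].max() if len(q) else 0)
```

```text
{'position': array([0.6103, 0.0198, 0.1997]), 'ee_rot': array([-8.6000e-02, -3.1397e+00,  1.3000e-03]), 'joints': array([ 0.5604,  0.6566, -1.1226,  1.5429,  0.6031,  1.3271,  0.8858]), 'force': array([-0.0089, -1.6316,  1.8069]), 'width': np.float64(0.28), 'gripper_force': np.float64(11.9993)}
0.09 34 0.6071162224288608 0.6161181269169451
0.11 31 0.6061700407674148 0.6155286344910509
0.13 34 0.6041823398296124 0.6128418722585942
0.15 34 0.6034740895771664 0.6123867065470773
0.17 35 0.6011690820231876 0.6098689974980103
0.19 31 0.6009248771524158 0.6095811825033519
0.21 0 0 0
```

View pics/s4.png

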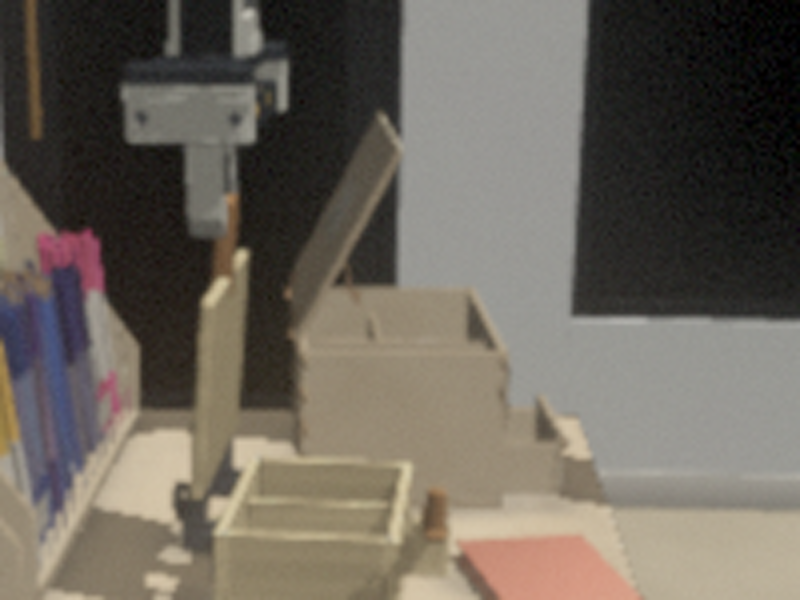

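The lid is about 0.07 rad short of vertical, with the tab between the pads at about (228,215). Now I'll lift straight up.

{"method": "apply_moves", "body": {"commands": [[20,0,0,0,0],[20,0,0,0.15,0],[20,0,0,0.2,0],[20,0,0,0.25,0],[20,0,0,0.25,0],[20,0,0,0,0]], "newtons": 25}}

```text
clock: 15.28
position: [0.6118, 0.0206, 0.2532]
ee_rot: [0.086, 3.138, 0.001]
force: [0.2, -0.2, -1.5]
width: 0.279
gripper_force: 25.0
```

```bash
cat > e.py <<'E'
from h import *
import sys
x0,x1,y0,y1,z0,z1=map(float,sys.argv[1:7])
o=observe();print({k:np.round(o[k],4) for k in("position","joints","force","width")})
im,W,p=shot("side")
m=(W[...,0]>x0)&(W[...,0]<x1)&(W[...,1]>y0)&(W[...,1]<y1)
P=W[m]
for z in np.arange(z0,z1,.02):
    q=P[(P[:,2]>z)&(P[:,2]<z+.02)]; print(round(z,2),len(q),np.round([q[:,0].min(),q[:,0].max(),np.median(q[:,1]),q[:,2].min(),q[:,2].max()],3) if len(q) else 0)
E
python3 e.py .5 .68 .085 .12 .09 .32
```

```text
{'position': array([0.6118, 0.0206, 0.2532]), 'joints': array([ 0.5639,  0.6165, -1.1445,  1.4621,  0.5625,  1.4186,  0.9232]), 'force': array([ 0.2364, -0.1981, -1.5466]), 'width': np.float64(0.2788)}
0.09 0 0
0.11 4 [0.61  0.612 0.086 0.123 0.129]
0.13 28 [0.609 0.618 0.103 0.136 0.149]
0.15 31 [0.608 0.615 0.104 0.151 0.169]
0.17 40 [0.606 0.615 0.103 0.171 0.19 ]
0.19 35 [0.605 0.614 0.104 0.19  0.21 ]
0.21 34 [0.603 0.612 0.104 0.211 0.23 ]
0.23 41 [0.602 0.611 0.104 0.23  0.25 ]
0.25 15 [0.602 0.609 0.103 0.251 0.257]
0.27 0 0
0.29 0 0
0.31 0 0
```

{"method": "apply_moves", "body": {"commands": [[20,0,0,0.3,0],[20,0,0.1,0.3,0],[20,0,0.3,0,0.03],[20,0,0.5,0,0.03],[20,0,0.6,0,0.03],[20,-0.03,0.6,0,0.01],[20,-0.03,0.6,0,0],[20,-0.03,0.5,0,0],[20,-0.03,0.35,0,0],[20,0,0.15,0,0],[20,0,0,0,0],[20,0,0,0,0]]}}

```text
clock: 16.82
position: [0.6043, 0.2411, 0.2872]
ee_rot: [0.009, 3.142, -0.001]
force: [0.7, 0.1, -2.5]
width: 0.276
gripper_force: 25.0
```

```bash
python3 e.py .5 .68 .29 .35 .07 .32
```

```text
{'position': array([0.6043, 0.2411, 0.2872]), 'joints': array([ 0.142 ,  0.646 , -1.1062,  1.3003,  0.5694,  1.5248,  0.6668]), 'force': array([ 0.6522,  0.1216, -2.5488]), 'width': np.float64(0.2764)}
0.07 0 0
0.09 0 0
0.11 0 0
0.13 9 [0.602 0.618 0.302 0.146 0.15 ]
0.15 54 [0.599 0.621 0.302 0.15  0.17 ]
0.17 58 [0.597 0.605 0.323 0.171 0.19 ]
0.19 56 [0.596 0.605 0.323 0.19  0.209]
0.21 59 [0.595 0.602 0.323 0.21  0.229]
0.23 62 [0.594 0.602 0.323 0.23  0.25 ]
0.25 59 [0.592 0.6   0.323 0.25  0.27 ]
0.27 64 [0.591 0.599 0.323 0.27  0.289]
0.29 13 [0.592 0.598 0.312 0.29  0.291]
0.31 0 0
```

{"method": "apply_moves", "body": {"commands": [[20,-0.05,0,-0.5,0],[20,-0.05,0,-0.6,0],[20,-0.05,0,-0.6,0],[20,-0.05,0,-0.45,0],[20,0,0,-0.1,0],[20,0,0,-0.06,0],[20,0,0,0,0]], "newtons": 15}}

```text
clock: 17.75
position: [0.5925, 0.2422, 0.1498]
ee_rot: [0.009, 3.14, 0.001]
force: [-0.6, 1.0, -2.2]
width: 0.281
gripper_force: 15.0
```

```bash
python3 e.py .5 .68 .29 .35 -.01 .2
```

```text
{'position': array([0.5925, 0.2422, 0.1498]), 'joints': array([ 0.1515,  0.7297, -1.0617,  1.5335,  0.6561,  1.2681,  0.5643]), 'force': array([-0.5813,  1.0329, -2.2123]), 'width': np.float64(0.2808)}
-0.01 434 [ 0.512  0.592  0.324 -0.003  0.003]
0.01 7 [0.587 0.59  0.303 0.016 0.03 ]
0.03 88 [0.586 0.678 0.341 0.031 0.05 ]
0.05 25 [0.585 0.596 0.325 0.054 0.07 ]
0.07 48 [0.583 0.591 0.325 0.071 0.089]
0.09 49 [0.582 0.591 0.325 0.09  0.11 ]
0.11 53 [0.581 0.588 0.325 0.11  0.129]
0.13 51 [0.58  0.588 0.324 0.131 0.149]
0.15 29 [0.579 0.586 0.312 0.15  0.154]
0.17 0 0
0.19 0 0
```

{"method": "apply_moves", "body": {"commands": [[20,0,0,-0.12,0],[20,-0.39,0,-0.04,0],[20,-0.425,0,-0.103,0],[20,-0.403,0,-0.167,0],[20,-0.375,0,-0.227,0],[20,0,0,0,0]], "newtons": 8}}

```text
clock: 18.55
position: [0.4944, 0.2422, 0.1092]
ee_rot: [-0.004, -3.14, 0.001]
force: [-3.7, -0.4, 6.6]
width: 0.279
gripper_force: 8.0
```

```bash
python3 e.py .4 .61 .29 .35 .005 .2
```

```text
{'position': array([0.4944, 0.2422, 0.1092]), 'joints': array([ 0.1762,  0.6565, -1.0923,  1.801 ,  0.6529,  1.1003,  0.4189]), 'force': array([-3.6778, -0.4325,  6.5884]), 'width': np.float64(0.2786)}
0.0 53 [0.569 0.598 0.304 0.006 0.025]
0.02 76 [0.555 0.592 0.324 0.025 0.044]
0.04 55 [0.539 0.561 0.321 0.045 0.065]
0.06 79 [0.525 0.547 0.324 0.065 0.085]
0.08 83 [0.511 0.532 0.323 0.086 0.105]
0.11 84 [0.502 0.518 0.319 0.105 0.121]
0.12 0 0
0.15 0 0
0.16 0 0
0.18 0 0
```

{"method": "apply_moves", "body": {"commands": [[20,-0.337,0,-0.25,0],[20,-0.292,0,-0.31,0],[20,-0.242,0,-0.36,0],[20,-0.182,0,-0.397,0],[20,0,0,0,0]]}}

```text
clock: 19.23
position: [0.433, 0.2418, 0.0297]
ee_rot: [-0.007, -3.14, 0.001]
force: [-0.5, 0.5, -0.5]
width: 0.281
gripper_force: 8.0
```

```bash
python3 e.py .4 .61 .29 .327 .005 .1
```

```text
{'position': array([0.433 , 0.2418, 0.0297]), 'joints': array([ 0.1073,  0.6796, -1.0274,  2.0043,  0.7558,  0.901 ,  0.2332]), 'force': array([-0.5228,  0.4937, -0.4732]), 'width': np.float64(0.2806)}
0.0 242 [0.518 0.593 0.307 0.005 0.025]
0.02 257 [0.456 0.539 0.315 0.025 0.045]
0.04 124 [0.452 0.48  0.314 0.045 0.055]
0.06 0 0
0.08 0 0
```

{"method": "apply_moves", "body": {"commands": [[20,-0.09,0,-0.3,0],[20,-0.06,0,-0.3,0],[20,-0.02,0,-0.2,0],[20,0,0,-0.04,0],[20,0,0,0,0]]}}

```text
clock: 19.9
position: [0.4227, 0.242, -0.0202]
ee_rot: [-0.008, -3.141, 0.0]
force: [-0.2, -0.1, -1.3]
width: 0.286
gripper_force: 8.0
```

```bash
python3 e.py .4 .61 .29 .327 .003 .1;python3 e.py .38 .45 .24 .31 -.01 .1
```

```text
{'position': array([ 0.4227,  0.242 , -0.0202]), 'joints': array([ 0.0455,  0.7332, -0.9514,  2.0612,  0.8557,  0.8059,  0.132 ]), 'force': array([-0.2215, -0.055 , -1.304 ]), 'width': np.float64(0.2859)}
0.0 388 [0.445 0.592 0.305 0.003 0.023]
0.02 2 [0.573 0.575 0.299 0.023 0.023]
0.04 0 0
0.06 8 [0.412 0.449 0.327 0.077 0.083]
0.08 5 [0.42  0.452 0.327 0.084 0.095]
{'position': array([ 0.4229,  0.2421, -0.0199]), 'joints': array([ 0.0457,  0.7328, -0.9516,  2.061 ,  0.8556,  0.806 ,  0.1321]), 'force': array([-0.4994, -0.8142, -0.3111]), 'width': np.float64(0.2815)}
-0.01 292 [ 0.385  0.444  0.265 -0.002  0.01 ]
0.01 159 [0.398 0.45  0.258 0.01  0.03 ]
0.03 90 [0.411 0.433 0.274 0.03  0.05 ]
0.05 12 [0.412 0.433 0.274 0.051 0.052]
0.07 0 0
0.09 33 [0.404 0.438 0.258 0.102 0.11 ]
```

{"method": "apply_moves", "body": {"commands": [[20,0,0,-0.05,0],[20,0,0,0,0],[30,0,0,0,0],[40,0,0,0,0],[45,0,0,0.1,0],[50,0,0,0.7,0],[50,0,0,0.9,0],[50,0,0,0.9,-0.2]]}}

```text
clock: 21.0
position: [0.4224, 0.2421, 0.1347]
ee_rot: [-0.166, -3.136, -0.0]
force: [1.2, 0.0, 0.4]
width: 0.504
gripper_force: 0.0
```

Run:
```python
from h import *
o=observe();print({k:np.round(o[k],4) for k in("position","ee_rot","joints")})
im,W,p=shot("top"); save(cv2.resize(im,(800,600),interpolation=cv2.INTER_CUBIC),"t5.png")
m=(W[...,2]>.07)&(W[...,2]<.09)&(W[...,0]>.45)&(W[...,0]<.54)&(W[...,1]>.4)&(W[...,1]<.5)
P=W[m];print(m.sum(),cv2.minAreaRect((P[:,:2]*1000).astype(np.float32)),P.mean(0))
im,W,p=shot("side")
m=(W[...,0]>.39)&(W[...,0]<.6)&(W[...,1]>.15)&(W[...,1]<.335)&(W[...,2]<.05)&(W[...,2]>.004)
P=W[m];print("lid",len(P),P[:,:3].min(0),P.max(0),np.linalg.lstsq(np.c_[P[:,:2],np.ones(len(P))],P[:,2],rcond=None)[0])
```

```text
{'position': array([0.4224, 0.2421, 0.1347]), 'ee_rot': array([-1.6640e-01, -3.1362e+00, -4.0000e-04]), 'joints': array([ 0.2052,  0.5299, -1.1458,  1.9185,  0.5553,  1.0589,  0.287 ])}
311 ((493.66009521484375, 444.55633544921875), (31.81533432006836, 49.683753967285156), 59.714881896972656) [0.49314339 0.44355635 0.07930209]
lid 1734 [0.39734233 0.15844873 0.00400635] [0.59210831 0.32914031 0.02358584] [0.01084637 0.00101    0.00293801]
```

View pics/t5.png

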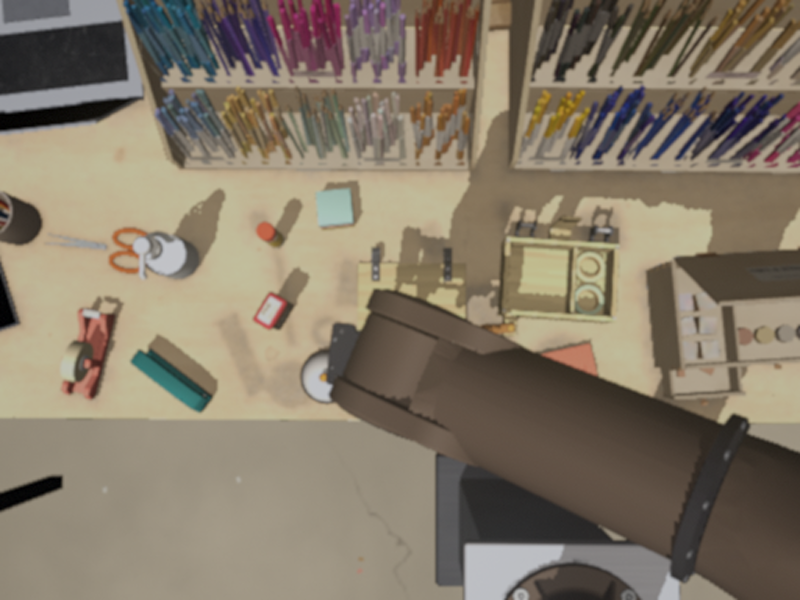

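The lid lies flat near (410,290) with tilt about 0.01 rad. The stamp, bell, sticky block and glue stick haven't moved. Next is the stamp.

{"method": "apply_moves", "body": {"commands": [[65,0,0.4,0.2,-0.2],[65,0.15,0.6,0,-0.22],[65,0.23,0.6,0,-0.22],[65,0.25,0.6,0,-0.215],[65,0.25,0.6,0,0],[65,0.2,0.4,0,0],[65,0.1,0.16,0,0],[65,0,0,-0.5,0],[65,0,0,0,0]]}}

```text
clock: 22.22
position: [0.493, 0.4414, 0.1128]
ee_rot: [-0.826, -3.029, 0.007]
force: [-0.6, -0.3, 1.0]
width: 0.649
gripper_force: 0.0
```

{"method": "apply_moves", "body": {"commands": [[65,0,0.04,-0.5,0],[65,0,0,-0.5,0],[65,0,0,-0.3,0],[65,0,0,0,0],[20,0,0,0,0],[20,0,0,0,0],[20,0,0,0,0],[20,0,0,0,0]], "newtons": 12}}

```text
clock: 23.22
position: [0.4939, 0.4463, 0.0375]
ee_rot: [0.826, 3.031, 0.001]
force: [0.1, -0.5, 2.8]
width: 0.336
gripper_force: 12.0
```

{"method": "apply_moves", "body": {"commands": [[20,0,0,0.4,0],[20,0,0,0.8,0],[20,0,0,0.9,0],[20,0.05,-0.4,0.2,0.15],[20,0.1,-0.8,0,0.2],[20,0.1,-0.9,0,0.2],[20,0.1,-0.9,0,0.2],[20,0.12,-0.9,0,0.2],[20,0.12,-0.9,0,0],[20,0.12,-0.9,0,0],[20,0.1,-0.6,0,0],[20,0,-0.25,0,0]]}}

```text
clock: 24.72
position: [0.5429, 0.0507, 0.176]
ee_rot: [0.095, 3.139, -0.001]
force: [-0.0, -0.1, -0.9]
width: 0.334
gripper_force: 12.0
```

{"method": "apply_moves", "body": {"commands": [[20,0,0,0,0]]}}

```text
clock: 24.85
position: [0.5424, 0.053, 0.1757]
ee_rot: [0.092, 3.14, 0.0]
force: [0.0, 0.3, -0.5]
width: 0.337
gripper_force: 12.0
```

{"method": "apply_moves", "body": {"commands": [[20,0.02,0,-0.7,0],[20,0,0,-0.7,0],[20,0,0,-0.5,0],[20,0,0,-0.2,0],[20,0,0,-0.05,0],[20,0,0,-0.05,0],[20,0,0,0,0]]}}

```text
clock: 25.72
position: [0.5444, 0.0535, 0.0442]
ee_rot: [0.09, 3.138, 0.0]
force: [0.6, -0.3, 2.5]
width: 0.334
gripper_force: 12.0
```

Run:
```python
from h import *
o=observe();print({k:np.round(o[k],4) for k in("position","force","width")})
im,W,p=shot("side"); a=im[110:220,200:340]; save(cv2.resize(a,(764,600),interpolation=cv2.INTER_CUBIC),"s6.png")
```

```text
{'position': array([0.5444, 0.0535, 0.0442]), 'force': array([ 0.5667, -0.3286,  2.532 ]), 'width': np.float64(0.3342)}
```

View pics/s6.png

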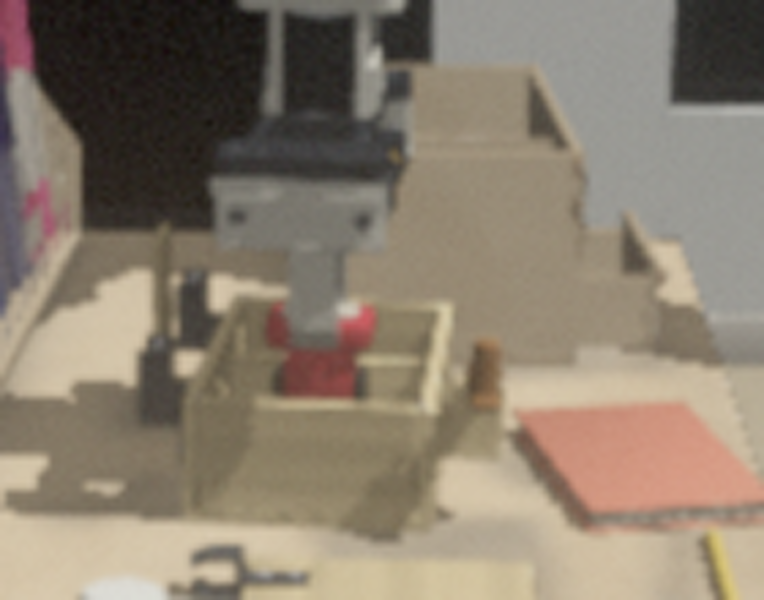

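The stamp stands upright in the compartment at about (320,350), and the floor is taking load (2.5 N). I'll release and withdraw.

{"method": "apply_moves", "body": {"commands": [[30,0,0,0,0],[40,0,0,0,0],[50,0,0,0,0],[52,0,0,0.1,0],[52,0,0,0.5,0],[52,0,0,0.9,0],[52,0,0,0.9,0],[52,0,0,0.9,0],[52,-0.5,-0.3,0.6,0],[52,-0.8,-0.4,0.2,0],[52,-0.8,-0.4,0,0],[52,0,0,0,0]]}}

```text
clock: 27.28
position: [0.4148, -0.0161, 0.2891]
ee_rot: [-0.1, -3.139, 0.009]
force: [1.0, -0.1, 0.1]
width: 0.52
gripper_force: 0.0
```

Run:
```python
from h import *
o=observe();print({k:np.round(o[k],4) for k in("position","force")})
for n in("top","side"):
    im,W,p=shot(n)
    m=(W[...,2]>.065)&(W[...,2]<.11)&(W[...,0]>.49)&(W[...,0]<.6)&(W[...,1]>0)&(W[...,1]<.1)
    P=W[m];print(n,m.sum(),P.mean(0) if m.sum() else"",cv2.minAreaRect((P[:,:2]*1000).astype(np.float32)) if m.sum() else "",P[:,2].max() if m.sum() else "")
    m=(W[...,2]>.083)&(W[...,2]<.108)&(W[...,0]>.42)&(W[...,0]<.49)&(W[...,1]>.09)&(W[...,1]<.17)
    print("knob",m.sum(),np.median(W[m],0))
    m=(W[...,0]>.39)&(W[...,0]<.6)&(W[...,1]>.15)&(W[...,1]<.335)&(W[...,2]<.05)&(W[...,2]>.004)
    print("lidz",W[m][:,2].mean(),W[m][:,2].max())
```

```text
{'position': array([ 0.4148, -0.0161,  0.2891]), 'force': array([ 1.0099, -0.0744,  0.0918])}
top 319 [0.54405667 0.0535301  0.0861379 ] ((544.2489624023438, 53.464202880859375), (49.34495162963867, 31.390422821044922), 1.104259729385376) 0.09191964317042967
knob 36 [0.4696757  0.13567443 0.09912569]
lidz 0.008348732300692037 0.02667987016010298
side 196 [0.54242126 0.06312774 0.08004839] ((542.8380126953125, 57.0772590637207), (48.352081298828125, 31.345134735107422), 2.2471566200256348) 0.08884839215435653
knob 46 [0.46750226 0.14157782 0.09381361]
lidz 0.0084805477983973 0.023276385133766064
```

Cap top is at 0.087 m, level and centred in the bay. The catch is still clear and the lid is flat, so I'm handing in.

```bash
python3 -c "
from cell import arm
print(arm.sign_off())"
```

```text
the job is handed in; nothing more can be done
None
```

I handed the job in at about 27 s of the 72 s allowed: the catch is swung clear, the lid lies flat on the counter, and the stamp stands in the larger compartment. My last camera check agreed, but sign-off returned no verdict.

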